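# Hitch the roller dolly to the dolly in front

### The job

Couple the rear roller dolly to the one in front: raise the handle of the coupler fully up, guide the coupler over the tow ball and lower it gently until it is fully seated with the handle still up, then press the handle fully down to lock it, and let go. Never ram or force the coupler against the ball, and leave the things lying around where they are.

Things in the scene. Friction and masses are not known exactly. Their poses are not given: they have to be found in the camera images.
- socket (a point): centre of the ball socket in the coupler head at the drawbar's end: a round steel cup open below, 64 mm across at its wall, 76 mm at its flared rim, its top 30 mm above this point and its rim 20 mm below; bore 54 mm. x axis: along the drawbar away from its dolly, y: across, z: up through the cup. Seated, this point is at the centre of the ball. It starts held up, clear above the ball
- neck (a point): middle of the coupler's neck, 125 mm behind the socket and 9 mm above it: a straight steel channel 38 mm wide (across) and 34 mm high, clear for 25 mm to the front and rear of this point: a place to grip the coupler from above once the handle is up. Same axes as socket
- handle_pin (a point): hinge of the coupler's handle, 38 mm behind and 36 mm above the socket; the hinge runs across the drawbar. Same axes as socket
- handle_grip (a point): middle of the handle's black grip, a bar 24 mm wide (across), 13 mm thick and 80 mm long, 113 mm from the hinge (free end 138 mm). Handle down: it points rearwards, 148 mm behind and 62 mm above the socket, its underside 30 mm clear of the neck. Handle up: it stands upright above the socket's rear
- handle (a joint): angle of the handle: 0 down (locked), 1.6 fully up; its rear end swings up and forwards. It stays where left; 2 to 3 N at the grip turn it. A forked jaw on it closes under the ball: below about 0.5 the jaw blocks the socket's mouth, and on the ball the handle goes fully down only when the ball is home
- drawbar_pin (a point): fixed pin at the front of the rear dolly, 85 mm above the deck. The drawbar (28 mm square tube) tips and swings about it, and the coupler slides up to 30 mm in or out along the drawbar (middle: socket 380 mm from the pin). All three are stiff and stay where left: moving the socket takes about 4 N down, 7 N up, 2 N sideways, 5 N in or out (half as much again at the neck)
- hitch_foot (a point): point on top of the front dolly's hitch plate, 34 mm above the deck, straight below the tow ball; fixed. The ball is 50 mm across on a 16 mm shank; the shank's height is set by hand: the ball's centre is 36 to 66 mm above this point, just how high is not measured: feel for it
- chock: black rubber wheel chock, 120 x 70 x 48 mm, loose, leave alone
- print_block: wooden print block, 150 x 110 x 40 mm, loose, leave alone
- spare_ball: spare 50 mm tow ball standing on its nut, 67 mm high, loose, leave alone
- wrench: steel wrench lying flat, loose, leave alone
- grease_tin: tin, 70 mm across and 60 mm high, loose, leave alone
- roller_end: piece of printing roller standing on end, 80 mm across and 120 mm high, loose, leave alone
- lead: the front dolly, a low plank platform on castors with the hitch plate and tow ball at its rear; braked, does not move. Origin on the deck below the ball, x axis forwards, away from the rear dolly; its platform starts 125 mm ahead of the ball and its load is up to 165 mm high
- dolly: the rear dolly with three printing rollers on it, braked, does not move; its platform begins 60 mm behind the drawbar pin, its load is up to 240 mm high. x axis forwards, towards the front dolly

How it is judged:
On the way, in this order (a step that is already met when the one before it is completed fails the run):
1. the handle is raised fully up while the coupler is still above the ball (value of joint handle above 1.2 rad and z of socket in the frame of hitch_foot above 0.1 m), for 0.2 s.
2. the coupler is lowered over the ball until it bears on it, with the handle still up (value of joint handle above 1 rad and horizontal distance between socket and hitch_foot below 0.008 m and z of socket in the frame of hitch_foot below 0.072 m and contact force between coupler and lead above 1 N), for 0.2 s.
At the end, for the whole second after the job is handed in: the coupler sits on the ball (socket centre within 8 mm of the ball's axis and at most 72 mm above the hitch plate, which with the handle shut means fully home), its handle is down to within 0.05 rad of shut, at rest and released (value of joint handle below 0.05 rad and horizontal distance between socket and hitch_foot below 0.008 m and z of socket in the frame of hitch_foot below 0.072 m and linear speed of coupler below 0.02 m/s); the robot touches nothing.
It fails at once if the coupler or its jaw is pressed on the ball with more than 25 N (contact force between coupler and lead above 25 N).
It fails at once if a bystander is moved more than 15 mm (distance of any of chock, print_block, spare_ball, wrench, grease_tin, roller_end from where it was at the start of the episode above 0.015 m).
It also fails if it takes over 72 s, if anything falls off the work surface, if the arm or the gripper's body presses on something with over 40 N, if the wrist force passes 120 N, or if a joint passes its speed limit or range.

### The arm

A 6-joint arm with a two-finger parallel gripper is mounted at the origin on the work surface. World frame = base frame: x ahead of the robot, y to its left, z up, the work surface at z = 0. Lengths are in m, angles in rad, forces in N, time in s.
With the tool pointing down it reaches from about 0.4 to 0.825 m from the base axis. Payload 7 kg.
Tool frame: the origin (TCP) lies midway between the tips of the shut fingers; the grasp point (between the pads) lies 19 mm behind it; z points along the fingers, x is the direction in which the jaws open and shut, and the axes are right-handed (so a half turn about z gives the same grasp; the last joint's range is limited). The gripper opens to 88 mm and grips with 3 to 60 N. Pads are 19 mm wide; open, the fingers measure 130 mm over their backs; the gripper's body (78 mm by 193 mm) begins 47 mm behind the grasp point.
Start: joints at [1.529, 0.359, 0.012, 0, -1.224, -0.288], TCP at [0.219, 0.639, 0.227] pointing down, gripper open.
Joint ranges: [-3.07, 3.07], [-1.43, 2.12], [-1.02, 1.25], [-3.03, 1.67], [-3.05, -0], [-3.03, 3.03]. Speed limits (rad/s): [2.39, 2.39, 3.01, 3.14, 3.14, 3.14].

### API

Orientations are given as [roll, pitch, yaw] about the fixed x, y, z axes, in that order (R = Rz(yaw) Ry(pitch) Rx(roll)).
In Python, from station import status, eyes, workorder gives the robot as it stands.
- The arm moves only by the shell command python3 -m jog 'ROWS' [OPENING] [FORCE]. ROWS is JSON, a list of rows, each a list of 6 numbers: the shift along the world's x, y, z in mm, then the turn, a rotation vector about the world's x, y, z in rad. A call has 1 to 12 rows; each row shifts and turns the pose as measured when the row begins; what a row does not reach is not made up. A row lasts 1/10 s, in which the tool goes at most 50 mm and 8.59 degrees, less where a joint would pass 70% of its speed; a pose out of reach is approached as far as the arm can. A call with a gripper value outside its range is refused whole. OPENING is the opening, from 0 (shut) to 1 (fully open), set as the call begins (- or left out, the last holds). The fingers move at their own pace and stop on an object; FORCE is the grip in N (left out, the last holds). Time passes only in rows, so rows that do not move let the fingers close. It gives the time, the measured TCP pose, the force and the opening at its end, in the units of the state.
- status.get_state(): the state, without advancing time (a new reading comes with each control period).
- eyes.grab_frame(name): name is "side" or "top" or "wrist"; returns the picture (480x640x3 uint8, blue, green, red); there is no depth.
- eyes.calibration(name): a dict with "camera_matrix" (3x3 intrinsics, pixels), "k1" (the pictures are not rectified: a ray, as slopes to the right and down, at radius r is drawn at 1 + k1 r^2 times it, then the intrinsics apply), "cam_to_world" (4x4, takes a point from camera to world coordinates); the wrist camera has in their place "hand_eye" (4x4, takes a point from camera to tool coordinates, whose origin is the TCP and whose axes are the tool frame's). Camera axes: x right, y up, looking along -z (the intrinsics and any distortion apply to the point x, -y, -z); pixel columns grow to the right and rows downward; lengths in m; the calibration is good to about 2 mm. A picture is of the moment at which its call begins: read the wrist's pose just before it. calibration takes no time and is no camera call.
- workorder.job_done(): hands the job in, once; it reports no verdict.
The state is a dict: "t": time; "q": joint angles; "qd": joint speeds; "joint_efforts": joint torques, N m; "eef_pos": TCP position; "ee_rot": TCP orientation; "force": force on the tool from outside, world axes, zero at the start; "moment": the same for the moment, N m; "width": finger opening in m.
Only numpy, scipy, OpenCV 4.12 (cv2) and the standard library are available. Lean on these libraries where they do the work, as an engineer would, in place of code of your own. Each camera call takes 0.05 s, during which the arm holds its last target. There are 200 camera calls.

## Working session

There is one attempt and no reset: what is moved stays moved. The work goes in short steps, Python scripts to look and compute and a shell command to move; the robot and the scene stay as the last step left them, time stands still between calls to the robot, and variables do not carry over. Pictures are saved under pics/ and viewed, about 8 in all and at most 12, crops included, and the job is handed in when it is done.

```bash
ls; mkdir -p pics
cat > h.py <<'E'
import numpy as np, cv2
from station import status, eyes
from scipy.spatial.transform import Rotation as R
def cw(name,st=None):
    c=eyes.calibration(name); K=np.array(c["camera_matrix"])
    if name=="wrist":
        st=st or status.get_state(); T=np.eye(4); T[:3,:3]=R.from_euler('xyz',st["ee_rot"]).as_matrix(); T[:3,3]=st["eef_pos"]
        M=T@np.array(c["hand_eye"])
    else: M=np.array(c["cam_to_world"])
    return K,c["k1"],M
def ray(cam,u,v):
    K,k1,M=cam
    d=cv2.undistortPoints(np.array([[[u,v]]],float),K,np.array([k1,0,0,0.]))[0,0]
    r=M[:3,:3]@np.array([d[0],-d[1],-1]); return M[:3,3],r/np.linalg.norm(r)
def atz(cam,u,v,z):
    o,r=ray(cam,u,v); return o+r*(z-o[2])/r[2]
def tri(*l):
    A=np.zeros((3,3));b=np.zeros(3)
    for cam,u,v in l:
        o,r=ray(cam,u,v);P=np.eye(3)-np.outer(r,r);A+=P;b+=P@o
    x=np.linalg.solve(A,b); return x,[np.linalg.norm((np.eye(3)-np.outer(ray(*q)[1],ray(*q)[1]))@(x-ray(*q)[0])) for q in l]
def px(cam,p):
    K,k1,M=cam; c=np.linalg.inv(M)@np.append(p,1); x,y=c[0]/-c[2],-c[1]/-c[2]; s=1+k1*(x*x+y*y)
    return K[0,0]*x*s+K[0,2],K[1,1]*y*s+K[1,2]
E
python3 - <<'E'
from h import *
for n in ["side","top"]:
    cv2.imwrite(f"pics/{n}0.png",eyes.grab_frame(n)); print(n,np.round(cw(n)[2],3).tolist(),cw(n)[0][0,0],cw(n)[1])
print(status.get_state())
E
```

```text
pics
side [[0.914, -0.29, 0.283, 0.843], [0.405, 0.68, -0.611, -0.501], [-0.015, 0.673, 0.739, 0.894], [0.0, 0.0, 0.0, 1.0]] 580.7065566767542 -0.19412660485128883
top [[-0.012, 0.982, -0.19, 0.38], [-0.999, -0.018, -0.033, 0.153], [-0.036, 0.189, 0.981, 0.945], [0.0, 0.0, 0.0, 1.0]] 470.4025789750938 -0.11516270769944112
{'t': 0.1, 'q': array([ 1.52908286e+00,  3.59295594e-01,  1.11391199e-02, -3.24233454e-04,
       -1.22408453e+00, -2.88106596e-01]), 'qd': array([-0.00203002, -0.00188895,  0.00235098,  0.00033441,  0.0002503 ,
       -0.00088829]), 'joint_efforts': array([-2.94195153e-03, -5.84161162e+01,  2.93750954e+01,  7.01545447e+00,
        1.02027258e-02, -5.37415565e-05]), 'eef_pos': array([0.21848831, 0.63819356, 0.22572132]), 'ee_rot': array([-3.14147438e+00, -1.47175083e-03, -1.90072687e+00]), 'force': array([-0.53513138, -1.37354457, -0.30243034]), 'moment': array([-0.06493852, -0.03992778, -0.06207669]), 'width': 0.0875933043951559}
```

View pics/side0.png

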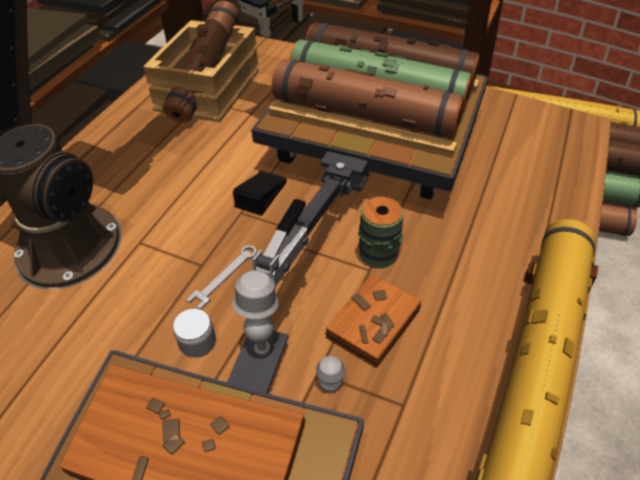

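View pics/top0.png

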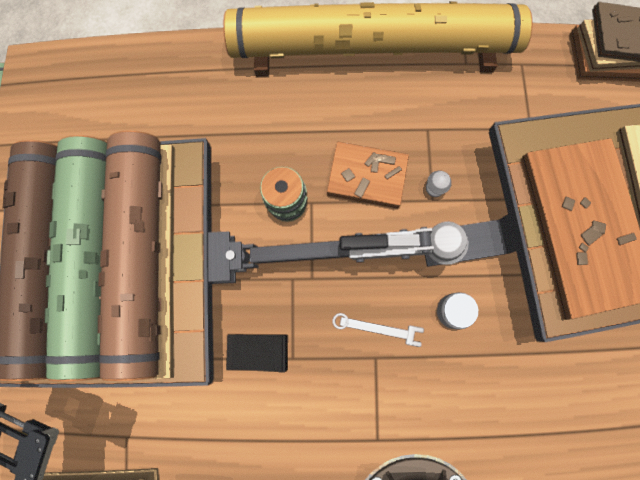

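Run:
```python
import cv2,numpy as np
s=cv2.imread("pics/side0.png")[195:405,215:315]; t=cv2.imread("pics/top0.png")[205:285,325:525]
a=cv2.resize(s,None,fx=2.8,fy=2.8,interpolation=2); b=cv2.resize(t,None,fx=2.5,fy=2.5,interpolation=2)
s2=cv2.imread("pics/side0.png")[145:215,285:385]; c=cv2.resize(s2,None,fx=4,fy=4,interpolation=2)
o=np.zeros((590,790,3),np.uint8); o[:588,:280]=a; o[:200,285:785]=b; o[300:580,285:685]=c
cv2.imwrite("pics/crop0.png",o)
```

```text
(no output)
```

View pics/crop0.png

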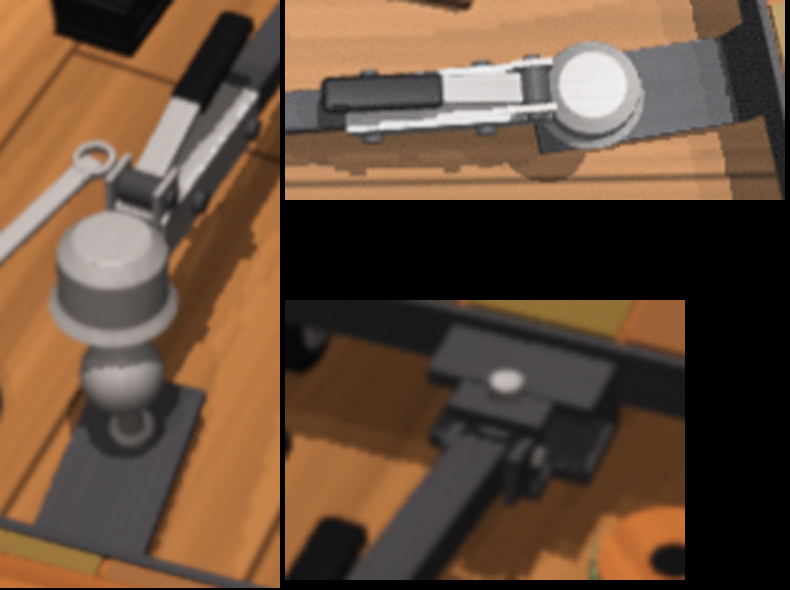

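Run:
```python
from h import *
S=cw("side");T=cw("top")
f=lambda n,x:print(n,np.round(x,4) if not isinstance(x,tuple) else (np.round(x[0],4),np.round(x[1],4)))
f("cuptop",tri((S,253.6,280.7),(T,448.2,239)))
f("grip",tri((S,291,217),(T,363.8,242.2)))
f("bolt",tri((S,340.5,165),(T,230,255)))
f("foot",atz(S,261.4,349.5,.034))
o,r=ray(S,258.6,328.9)
for z in (.07,.085,.1): f("ball",atz(S,258.6,328.9,z))
print("ball dist by size", 580.7*50/29.3)
# hitch plate corners: side crop (205,393),(150,550),(38,530)
for u,v in((205,393),(150,550),(38,530)): f("plate",atz(S,215+u/2.8,195+v/2.8,.034))
# top: plate edges near lead
for x,y in((735,37),(748,122)): f("plateT",atz(T,325+(x-285)/2.5,205+y/2.5,.034))
f("plateT corner",atz(T,325+(542-285)/2.5,205+153/2.5,.034))
```

```text
cuptop (array([ 0.5098, -0.0398,  0.1832]), array([0.0001, 0.0001]))
grip (array([0.5062, 0.1003, 0.1914]), array([0.0008, 0.0008]))
bolt (array([0.4995, 0.3347, 0.1194]), array([0.0011, 0.0011]))
foot [ 0.5235 -0.0705  0.034 ]
ball [ 0.5137 -0.0544  0.07  ]
ball [ 0.5197 -0.0626  0.085 ]
ball [ 0.5257 -0.0707  0.1   ]
ball dist by size 990.9556313993176
plate [ 0.5532 -0.0259  0.034 ]
plate [ 0.5714 -0.1371  0.034 ]
plate [ 0.5047 -0.1527  0.034 ]
plateT [ 0.5718 -0.195   0.034 ]
plateT [ 0.5032 -0.1996  0.034 ]
plateT corner [ 0.4823 -0.0344  0.034 ]
```

```bash
python3 -m jog '[[0,0,50,0,0,0],[0,0,50,0,0,0],[22,-42,0,0,0,-0.1],[22,-42,0,0,0,-0.1],[22,-42,0,0,0,-0.1],[22,-42,0,0,0,-0.1],[22,-42,0,0,0,-0.1],[22,-42,0,0,0,-0.1],[22,-42,0,0,0,-0.1],[22,-42,0,0,0,-0.1],[22,-42,0,0,0,-0.1],[22,-42,0,0,0,-0.1]]' 1 10
```

```text
t: 1.3
eef_pos: [0.439, 0.2039, 0.3224]
ee_rot: [-3.141, -0.011, -2.931]
force: [1.1, 0.2, -0.4]
width: 0.088
```

Run:
```python
from h import *
T=cw("top");S=cw("side")
for x,y in((322,93),(442,93)):print(np.round(atz(T,325+(x-285)/2.5,205+y/2.5,.195),4))
print(np.round(np.array(eyes.calibration("wrist")["hand_eye"]),3), eyes.calibration("wrist")["camera_matrix"])
```

```text
[0.5057 0.1388 0.195 ]
[0.5043 0.0614 0.195 ]
[[ 1.    -0.    -0.001  0.   ]
 [-0.    -0.965 -0.262 -0.07 ]
 [-0.     0.262 -0.965 -0.159]
 [ 0.     0.     0.     1.   ]] [[392.5286223    0.         321.52496796]
 [  0.         392.5286223  239.24249398]
 [  0.           0.           1.        ]]
```

```bash
python3 -m jog '[[22,-35,0,0,0,-0.09],[22,-34,0,0,0,-0.09],[22,-35,-20,0,0,0],[0,0,0,0,0,0]]' 1 10
python3 - <<'E'
from h import *
st=status.get_state(); print(st["eef_pos"],st["ee_rot"],st["t"])
im=eyes.grab_frame("wrist"); cv2.imwrite("pics/w1.png",im)
C=cw("wrist",st); print(px(C,[.505,.1,.19]))
E
```

```text
t: 1.7
eef_pos: [0.5073, 0.0904, 0.3016]
ee_rot: [-3.141, -0.011, -3.127]
force: [-0.2, 0.7, -1.1]
width: 0.0874
[0.50729702 0.09036554 0.30160113] [-3.14128525 -0.01097269 -3.12718286] 1.7
(np.float64(322.14900897740733), np.float64(247.10606656808494))
```

View pics/w1.png

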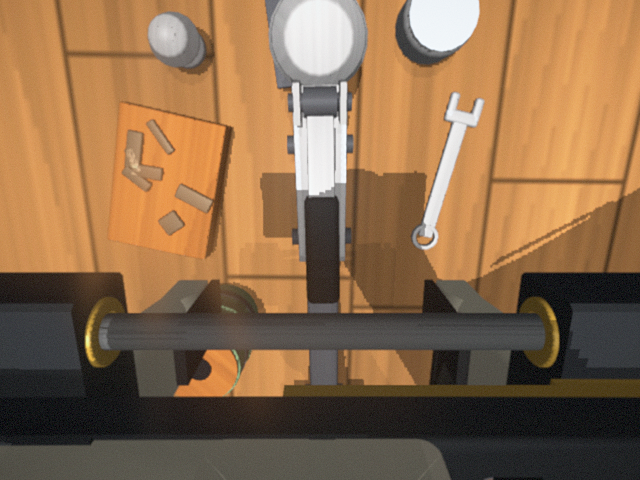

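Run:
```python
from h import *
T=cw("top");C=cw("wrist")
print("hinge T",atz(T,325+(538-285)/2.5,205+80/2.5,.19),"W",atz(C,320,100,.19))
print("cup W",atz(C,318,40,.183),"grip ends W",atz(C,322,197,.197),atz(C,322,302,.197))
print("pin W? bar",atz(C,322,360,.12))
```

```text
hinge T [ 0.5125199  -0.00226879  0.19      ] W [0.50838004 0.00166822 0.19      ]
cup W [ 0.51016607 -0.035393    0.183     ] grip ends W [0.50615725 0.06443027 0.197     ] [0.50494289 0.1417768  0.197     ]
pin W? bar [0.50263075 0.23837732 0.12      ]
```

```bash
python3 -m jog '[[-2,15,-40,0,0,0],[0,0,-40,0,0,0],[0,0,-30,0,0,0],[0,0,-20,0,0,0],[0,0,0,0,0,0]]' 1 10; python3 -m jog '[[0,0,0,0,0,0],[0,0,0,0,0,0],[0,0,0,0,0,0],[0,0,0,0,0,0],[0,0,0,0,0,0],[0,0,0,0,0,0]]' 0 10
```

```text
t: 2.25
eef_pos: [0.505, 0.1099, 0.1721]
ee_rot: [3.138, -0.003, -3.125]
force: [0.2, 1.4, -0.2]
width: 0.0877
t: 2.85
eef_pos: [0.5073, 0.1129, 0.178]
ee_rot: [3.135, 0.004, -3.122]
force: [0.2, 0.6, 0.1]
width: 0.0454
```

```bash
python3 -m jog '[[-1,-6,-5,0,0,0],[0,0,0,0,0,0],[0,0,0,0,0,0],[0,0,0,0,0,0],[0,0,0,0,0,0]]' 0 10
```

```text
t: 3.35
eef_pos: [0.5062, 0.1064, 0.1728]
ee_rot: [3.134, 0.005, -3.122]
force: [-0.7, 1.2, 0.3]
width: 0.024
```

```bash
python3 -m jog '[[0,-1,9,0,0,0],[0,-2,9,0,0,0],[0,-3,9,0,0,0],[0,-4,9,0,0,0],[0,-4,8,0,0,0],[0,-5,8,0,0,0]]' 0 10
```

```text
t: 3.95
eef_pos: [0.5056, 0.0861, 0.2274]
ee_rot: [3.135, 0.002, -3.122]
force: [2.3, -0.9, -6.3]
width: 0.024
```

```bash
python3 -m jog '[[0,-5,7,0,0,0],[0,-6,7,0,0,0],[0,-6,6,0,0,0],[0,-7,6,0,0,0],[0,-8,5,0,0,0],[0,-8,4,0,0,0],[0,-8,4,0,0,0]]' 0 10
```

```text
t: 4.65
eef_pos: [0.5044, 0.0339, 0.2688]
ee_rot: [3.134, 0.0, -3.123]
force: [1.9, 1.9, -9.1]
width: 0.0242
```

```bash
python3 -m jog '[[1,-8,2,0,0,0],[1,-8,1,0,0,0],[1,-8,0,0,0,0],[0,-8,0,0,0,0],[0,-6,-1,0,0,0],[0,-5,-1,0,0,0],[0,-4,-1,0,0,0]]' 0 10
```

```text
t: 5.35
eef_pos: [0.5087, -0.0166, 0.2725]
ee_rot: [3.131, 0.005, -3.123]
force: [-0.5, 7.6, 1.0]
width: 0.0237
```

```bash
python3 -m jog '[[0,0,0,0,0,0],[0,0,0,0,0,0],[0,0,0,0,0,0],[0,0,0,0,0,0],[0,0,30,0,0,0],[0,0,40,0,0,0],[0,30,0,0,0,0],[0,40,0,0,0,0],[0,30,0,0,0,0]]' 1 10
python3 - <<'E'
from h import *
st=status.get_state(); print(st["eef_pos"],st["ee_rot"])
w=eyes.grab_frame("wrist");s=eyes.grab_frame("side");cv2.imwrite("pics/w2.png",w);cv2.imwrite("pics/s2.png",s)
o=np.zeros((600,800,3),np.uint8); o[:600,:390]=cv2.resize(s[170:370,200:330],(390,600),interpolation=2); o[:307,390:]=cv2.resize(w,(410,307)); 
t=eyes.grab_frame("top");cv2.imwrite("pics/t2.png",t); o[320:560,390:790]=cv2.resize(t[180:300,330:530],(400,240),interpolation=2)
cv2.imwrite("pics/c2.png",o)
E
```

```text
t: 6.25
eef_pos: [0.508, 0.0806, 0.3449]
ee_rot: [3.137, 0.003, -3.129]
force: [0.3, -0.2, 0.5]
width: 0.0859
[0.50796921 0.08055071 0.34494266] [ 3.13651021  0.00343221 -3.12888066]
```

View pics/c2.png

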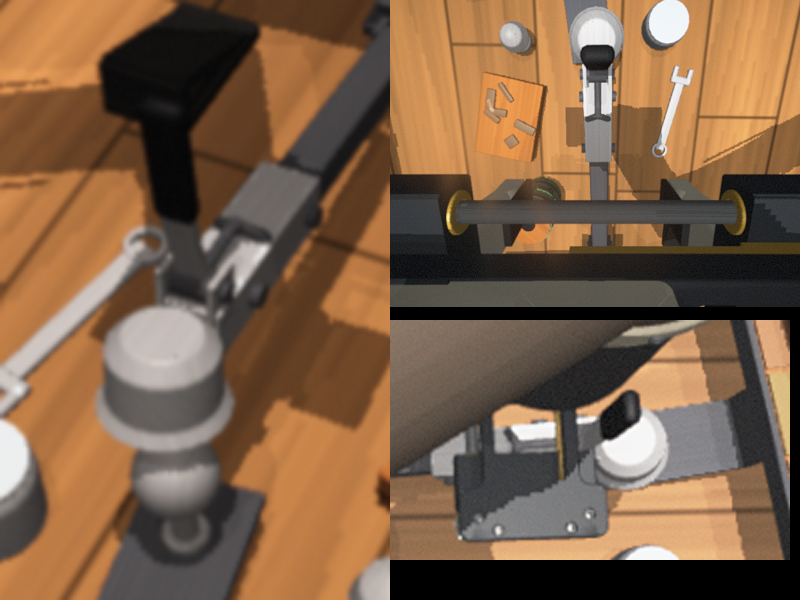

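```bash
python3 -m jog '[[0,0,35,0,0,0],[0,-45,0,0,0,0],[0,-45,0,0,0,0],[0,-45,0,0,0,0],[0,-45,0,0,0,0],[0,-45,-5,0,0,0],[2,-35,-10,0.14,0,0],[2,-10,-15,0.14,0,0],[2,0,-20,0.14,0,0],[2,0,-20,0.14,0,0],[0,0,0,0.04,0,0]]' 1 10
python3 - <<'E'
from h import *
st=status.get_state(); print(st["eef_pos"],st["ee_rot"])
w=eyes.grab_frame("wrist");cv2.imwrite("pics/w3.png",w); C=cw("wrist",st); print(px(C,[.522,-.07,.095]), px(C,[.51,-.045,.133]))
E
```

```text
t: 7.5
eef_pos: [0.512, -0.2021, 0.3097]
ee_rot: [2.532, 0.024, -3.128]
force: [0.3, -0.2, 0.4]
width: 0.0879
[ 0.51198809 -0.20212102  0.30972022] [ 2.53155907  0.02370569 -3.12765346]
(np.float64(314.50175182587816), np.float64(186.5286572659216)) (np.float64(324.8434033555553), np.float64(229.97643144602864))
```

View pics/w3.png

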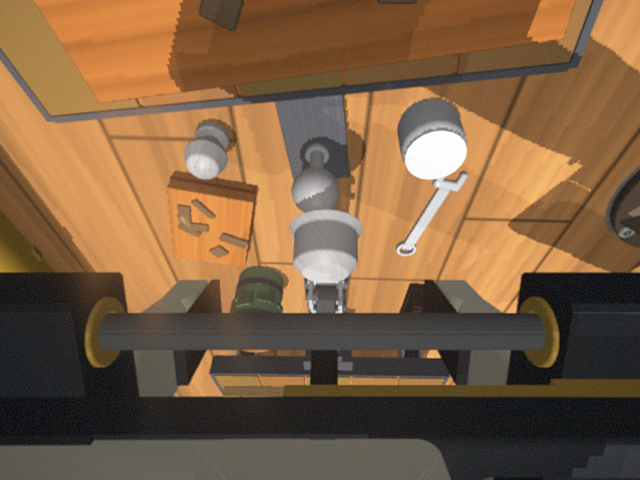

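Run:
```python
import cv2,numpy as np
w=cv2.imread("pics/w3.png")[130:290,265:385]; s=cv2.imread("pics/s2.png")[260:370,220:300]
o=np.zeros((600,800,3),np.uint8);o[:576,:432]=cv2.resize(w,None,fx=3.6,fy=3.6,interpolation=2);o[:495,440:800]=cv2.resize(s,None,fx=4.5,fy=4.5,interpolation=2)
cv2.imwrite("pics/c3.png",o)
```

```text
(no output)
```

View pics/c3.png

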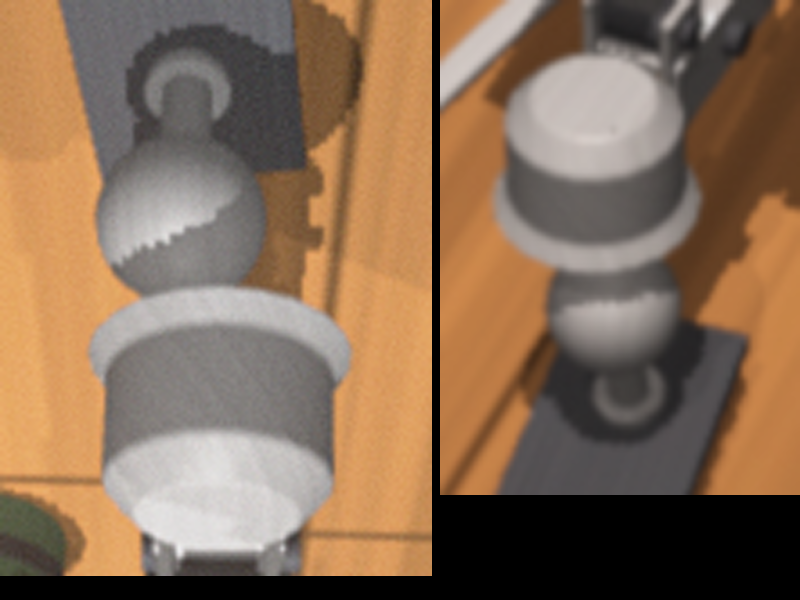

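```bash
cat >> h.py <<'E'
def pr(n,x): print(n,np.round(np.array(x[0])*1000,1),np.round(np.array(x[1])*1000,1))
E
python3 - <<'E'
from h import *
S=cw("side");T=cw("top");C=cw("wrist",{"eef_pos":[ 0.51198809,-0.20212102,0.30972022],"ee_rot":[ 2.53155907,0.02370569,-3.12765346]})
b=tri((S,258.7,327.6),(C,315.3,190.6));pr("ball",b)
pr("collar",tri((S,261.8,347.1),(C,317.2,154.4)))
t=tri((S,253.8,281.5),(C,325,273.6));pr("top",t)
r=tri((S,254.8,304.4),(C,326.3,227.8));pr("rim",r)
print("socket from top/rim",(t[0]*.4+r[0]*.6)*1e3, np.linalg.norm(t[0]-r[0]))
E
```

```text
ball [521.6 -64.4  94.1] [0.9 0.9]
collar [521.4 -65.2  34.2] [0.9 0.9]
top [509.7 -40.1 183.1] [1.2 1.2]
rim [509.2 -47.1 130.7] [1. 1.]
socket from top/rim [509.40042957 -44.25447093 151.66767181] 0.05288397303101713
```

```bash
python3 -m jog '[[0,0,30,-0.14,0,0],[0,0,35,-0.14,0,0],[0,0,10,-0.14,0,0],[0,10,0,-0.14,0,0],[0,45,0,-0.05,0,0],[0,48,0,0,0,0],[0,48,0,0,0,0],[0,48,0,0,0,0],[0,48,0,0,0,0],[-3,40,0,0,0,0],[-3,0,-20,-0.1,0,0.01],[0,0,-40,-0.07,0,0]]' 1 10
```

```text
t: 8.75
eef_pos: [0.5057, 0.0835, 0.3373]
ee_rot: [-2.946, 0.044, -3.115]
force: [0.8, 0.1, -1.2]
width: 0.0876
```

```bash
python3 -m jog '[[0,6,-45,0.02,0.022,0],[0,6,-45,0,0.022,0],[0,0,-25,0,0,0],[0,-4,-20,0,0,0],[0,-4,-20,0,0,0],[0,-4,-20,0,0,0]]' 1 10
```

```text
t: 9.35
eef_pos: [0.5049, 0.0848, 0.1569]
ee_rot: [-2.964, 0.006, -3.104]
force: [0.6, 0.6, 0.3]
width: 0.0874
```

```bash
python3 -m jog '[[1,-3,-16,0,0,-0.01],[0,-3,-15,0,0,0],[0,0,0,0,0,0],[0,0,0,0,0,0]]' 1 10;  python3 -m jog '[[0,0,0,0,0,0],[0,0,0,0,0,0],[0,0,-1,0,0,0],[0,0,0,0,0,0],[0,0,0,0,0,0],[0,0,0,0,0,0],[0,0,0,0,0,0],[0,0,0,0,0,0],[0,0,0,0,0,0]]' 0 30
```

```text
t: 9.75
eef_pos: [0.5056, 0.0769, 0.1248]
ee_rot: [-2.962, 0.007, -3.112]
force: [0.0, 0.8, -0.1]
width: 0.0878
t: 10.65
eef_pos: [0.5073, 0.0783, 0.1274]
ee_rot: [-2.964, 0.012, -3.11]
force: [0.0, 1.0, -0.2]
width: 0.0381
```

```bash
python3 -m jog '[[1,-3,0,0,0,0.005],[1,-3,0,0,0,0.005],[1,-3,0,0,0,0.005],[1,-3,0,0,0,0.005],[1,-3,0,0,0,0.005],[1,-2,0,0,0,0.005]]' 0 40
python3 - <<'E'
from h import *
st=status.get_state(); print(st["eef_pos"],st["ee_rot"],st["force"],st["moment"])
s=eyes.grab_frame("side");cv2.imwrite("pics/s4.png",s)
E
```

```text
t: 11.25
eef_pos: [0.5141, 0.0668, 0.1282]
ee_rot: [-2.974, 0.015, -3.08]
force: [-1.2, 6.4, 3.0]
width: 0.038
[0.51408371 0.06677154 0.12823103] [-2.97355112  0.01452049 -3.07952556] [-1.17263811  6.4327079   3.03834607] [ 2.75130585  2.42064427 -0.73289843]
```

```bash
python3 -m jog '[[1,-4,-1,0,0,0],[1,-4,-3,0.01,0,0],[0,-2,-4,0.015,0,0],[0,-1,-4,0.015,0,0]]' 0 40
python3 - <<'E'
from h import *
st=status.get_state(); print(st["eef_pos"],st["ee_rot"],st["force"],st["moment"])
s=eyes.grab_frame("side")
c=cv2.resize(s[240:370,200:320],None,fx=4.5,fy=4.5,interpolation=2);cv2.imwrite("pics/s5.png",c)
E
```

```text
t: 11.7
eef_pos: [0.5161, 0.0588, 0.1166]
ee_rot: [-3.019, 0.017, -3.079]
force: [0.1, 4.4, 4.6]
width: 0.0379
[0.51610875 0.05879992 0.11657142] [-3.01862728  0.01719396 -3.07931239] [0.08065918 4.40290717 4.61129161] [ 1.61582542  2.11710321 -0.0997733 ]
```

View pics/s5.png

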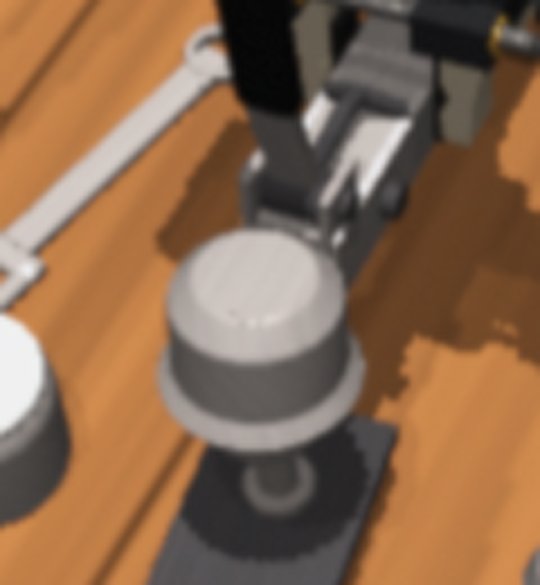

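Run:
```python
from h import *
S=cw("side")
for zs in (.130,.133,.136,.139):
    p=51/397; print(zs,(atz(S,256.7,301.6,zs+.0297)-[0,.030*p,0])[:2]*1e3,(atz(S,258,324.9,zs-.02)+[0,.02*p,0])[:2]*1e3)
```

```text
0.13 [522.99306743 -63.0717184 ] [525.18720835 -67.1079432 ]
0.133 [524.30100654 -64.87930298] [526.40379015 -68.76083641]
0.136 [525.60894566 -66.68688756] [527.62037195 -70.41372962]
0.139 [526.91688478 -68.49447214] [528.83695375 -72.06662282]
```

```bash
python3 -m jog '[[0,0,-3,0.012,0,0],[0,0,-4,0.012,0,0],[0,0,-4,0.012,0,0]]' 0 40; python3 -m jog '[[0,0,-3,0.012,0,0],[0,0,-3,0.012,0,0]]' 0 40
```

```text
t: 12.05
eef_pos: [0.5161, 0.0576, 0.1059]
ee_rot: [-3.054, 0.018, -3.08]
force: [0.2, 2.0, 5.1]
width: 0.0378
t: 12.25
eef_pos: [0.5161, 0.0573, 0.1004]
ee_rot: [-3.078, 0.019, -3.08]
force: [-2.6, 3.7, 12.8]
width: 0.038
```

```bash
python3 -m jog '[[-1,2,0,0,0,0],[-0.5,1,0,0,0,0]]' 0 40; python3 -m jog '[[0,0,-1,0.005,0,0]]' 0 40
```

```text
t: 12.45
eef_pos: [0.514, 0.0582, 0.1001]
ee_rot: [-3.075, 0.017, -3.083]
force: [4.1, -5.5, 0.7]
width: 0.038
t: 12.55
eef_pos: [0.5141, 0.0581, 0.0994]
ee_rot: [-3.08, 0.018, -3.084]
force: [-0.6, 3.4, 5.7]
width: 0.0377
```

```bash
python3 -m jog '[[0,0.5,-2,0.008,0,0],[0,0.5,-2,0.008,0,0]]' 0 40
```

```text
t: 12.75
eef_pos: [0.5141, 0.0581, 0.0962]
ee_rot: [-3.094, 0.018, -3.084]
force: [1.7, -2.8, 7.0]
width: 0.0378
```

```bash
python3 -m jog '[[0,0,-1.5,0.006,0,0]]' 0 40
```

```text
t: 12.85
eef_pos: [0.5141, 0.058, 0.0949]
ee_rot: [-3.1, 0.018, -3.085]
force: [-0.1, 3.3, 6.1]
width: 0.0383
```

```bash
python3 -m jog '[[0,0,-1.5,0.006,0,0],[0,0,-1.5,0.006,0,0]]' 0 40
```

```text
t: 13.05
eef_pos: [0.5141, 0.058, 0.0925]
ee_rot: [-3.112, 0.019, -3.085]
force: [1.1, 1.9, 5.9]
width: 0.0378
```

```bash
python3 -m jog '[[0,0,-1.2,0.005,0,0]]' 0 40
```

```text
t: 13.15
eef_pos: [0.5141, 0.058, 0.0916]
ee_rot: [-3.117, 0.019, -3.085]
force: [0.6, 1.8, 4.0]
width: 0.038
```

```bash
python3 -m jog '[[0,0,-1.2,0.005,0,0]]' 0 40
```

```text
t: 13.25
eef_pos: [0.5141, 0.058, 0.0906]
ee_rot: [-3.122, 0.019, -3.085]
force: [1.3, 2.0, 5.9]
width: 0.0381
```

```bash
python3 -m jog '[[0,0,-1.2,0.004,0,0]]' 0 40
```

```text
t: 13.35
eef_pos: [0.5141, 0.058, 0.0899]
ee_rot: [-3.126, 0.019, -3.084]
force: [-4.2, 2.6, 17.7]
width: 0.0381
```

```bash
python3 -m jog '[[0,0,-1.2,0.004,0,0]]' 0 40
```

```text
t: 13.45
eef_pos: [0.5142, 0.058, 0.0898]
ee_rot: [-3.129, 0.02, -3.084]
force: [-7.0, 2.7, 20.4]
width: 0.0379
```

```bash
python3 -m jog '[[0,0,-1.2,0.004,0,0]]' 0 40
```

```text
t: 13.55
eef_pos: [0.5141, 0.0581, 0.0899]
ee_rot: [-3.133, 0.02, -3.083]
force: [-6.2, 2.3, 16.1]
width: 0.038
```

```bash
python3 -m jog '[[0,0,-0.5,0,0,0],[0,0,-0.5,0,0,0],[0,0,-0.5,0,0,0]]' 0 40
python3 - <<'E'
from h import *
s=eyes.grab_frame("side")
c=cv2.resize(s[240:370,200:320],None,fx=4.5,fy=4.5,interpolation=2);cv2.imwrite("pics/s6.png",c)
st=status.get_state();print(st["force"],st["moment"])
E
```

```text
t: 13.85
eef_pos: [0.5141, 0.058, 0.0899]
ee_rot: [-3.132, 0.02, -3.081]
force: [-2.4, 1.7, 8.2]
width: 0.038
[-1.96206274  1.50296822  8.83137118] [ 0.21379274  1.93796635 -0.23971919]
```

View pics/s6.png

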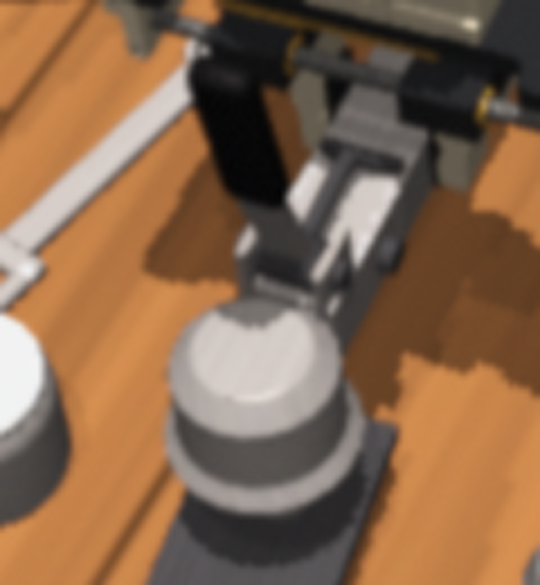

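Run:
```python
from h import *
S=cw("side")
for z in (.120,.124,.128,.132): print(z-.03,atz(S,256.9,318.2,z)*1e3)
```

```text
0.09 [521.5408269  -64.43098057 120.        ]
0.094 [523.20275871 -66.69045331 124.        ]
0.098 [524.86469053 -68.94992606 128.        ]
0.10200000000000001 [526.52662234 -71.2093988  132.        ]
```

```bash
python3 -m jog '[[0,0,0,0,0,0],[0,0,0,0,0,0],[0,0,0,0,0,0],[0,0,0,0,0,0],[0,0,0,0,0,0]]' 1 10; python3 -m jog '[[0,0,20,0,0,0],[0,0,45,0,0,0],[0,0,48,0,0,0],[0,0,48,0,0,0],[0,0,48,0,0,0],[0,-20,10,0,0,0],[2,-45,0,0,0,0],[2,-40,0,0,0,0],[0,0,0,0,0,0]]' 1 10
python3 - <<'E'
from h import *
st=status.get_state(); w=eyes.grab_frame("wrist"); cv2.imwrite("pics/w7.png",w); s=eyes.grab_frame("side");cv2.imwrite("pics/s7.png",s)
C=cw("wrist",st); print(st["ee_rot"],px(C,[.5205,-.058,.265]),px(C,[.5216,-.0648,.124]))
E
```

```text
t: 14.4
eef_pos: [0.5145, 0.0583, 0.0895]
ee_rot: [-3.132, 0.021, -3.08]
force: [-0.5, 0.1, -0.2]
width: 0.0726
t: 15.3
eef_pos: [0.5159, -0.0509, 0.318]
ee_rot: [-3.13, 0.022, -3.077]
force: [-0.2, -0.4, -0.5]
width: 0.0878
[-3.1298305   0.02216452 -3.0771919 ] (np.float64(315.56333934727496), np.float64(248.1749551730207)) (np.float64(320.4580100986233), np.float64(198.4661864551161))
```

View pics/w7.png

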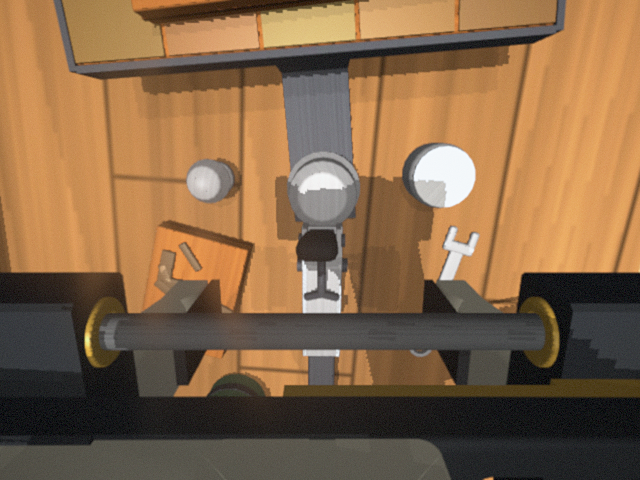

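```bash
python3 -m jog '[[4,-1,-35,0,0.02,0],[0,0,-40,0,0,0],[0,0,-28,0,0,0],[0,0,0,0,0,0]]' 1 10; python3 -m jog '[[0,0,0,0,0,0],[0,0,0,0,0,0],[0,0,0,0,0,0],[0,0,0,0,0,0],[0,0,0,0,0,0],[0,0,0,0,0,0],[0,0,0,0,0,0],[0,0,0,0,0,0],[0,0,0,0,0,0],[0,0,0,0,0,0],[0,0,0,0,0,0]]' 0 10
```

```text
t: 15.8
eef_pos: [0.5202, -0.0466, 0.2123]
ee_rot: [-3.133, 0.004, -3.075]
force: [0.2, 0.1, 0.7]
width: 0.0875
t: 16.9
eef_pos: [0.5224, -0.0447, 0.2186]
ee_rot: [-3.133, 0.011, -3.072]
force: [-0.2, 0.6, 1.2]
width: 0.024
```

```bash
python3 -m jog '[[-0.5,9,1,0,0,0],[-0.5,9,0,0,0,0],[-0.5,9,-1,0,0,0],[-0.5,9,-1,0,0,0],[-0.5,9,-2,0,0,0],[-0.5,9,-3,0,0,0]]' 0 10
```

```text
t: 17.5
eef_pos: [0.5195, 0.007, 0.2155]
ee_rot: [-3.125, 0.011, -3.072]
force: [-4.4, -1.4, 7.6]
width: 0.0237
```

```bash
python3 -m jog '[[0,8,-4,0,0,0],[-0.5,8,-4,0,0,0],[-0.5,8,-5,0,0,0],[-0.5,8,-6,0,0,0],[-0.5,7,-6,0,0,0],[-0.5,6,-7,0,0,0]]' 0 10
```

```text
t: 18.1
eef_pos: [0.5165, 0.0593, 0.1862]
ee_rot: [-3.13, 0.015, -3.071]
force: [-4.3, 3.6, 7.7]
width: 0.0235
```

```bash
python3 -m jog '[[-0.5,5,-8,0,0,0],[-0.5,5,-9,0,0,0],[-0.5,4,-9,0,0,0],[0,3,-9,0,0,0],[0,2,-8,0,0,0]]' 0 10
```

```text
t: 18.6
eef_pos: [0.5149, 0.0893, 0.1438]
ee_rot: [3.14, 0.022, -3.069]
force: [-5.0, 4.5, 4.6]
width: 0.0235
```

```bash
python3 -m jog '[[0,0,-4,0,0,0],[0,0,-4,0,0,0]]' 0 10;python3 -m jog '[[0,0,-3,0,0,0]]' 0 10
```

```text
t: 18.8
eef_pos: [0.5147, 0.093, 0.135]
ee_rot: [3.136, 0.022, -3.069]
force: [-3.2, 3.2, 3.4]
width: 0.0237
t: 18.9
eef_pos: [0.5146, 0.0943, 0.1316]
ee_rot: [3.135, 0.023, -3.068]
force: [-3.6, 2.1, 3.6]
width: 0.0237
```

```bash
python3 -m jog '[[0,-1,-3,0,0,0],[0,-1,-3,0,0,0]]' 0 10;python3 -m jog '[[0,0,-2,0,0,0]]' 0 10
```

```text
t: 19.1
eef_pos: [0.5148, 0.0957, 0.1254]
ee_rot: [3.131, 0.025, -3.068]
force: [-6.2, 9.2, 4.5]
width: 0.0237
t: 19.2
eef_pos: [0.5146, 0.0965, 0.1232]
ee_rot: [3.13, 0.025, -3.068]
force: [-2.2, 0.0, 2.6]
width: 0.0235
```

```bash
python3 -m jog '[[0,0,0,0,0,0],[0,0,0,0,0,0],[0,0,0,0,0,0],[0,0,30,0,0,0],[0,-5,40,0,0,0],[0,0,30,0,0,0]]' 0.6 10; python3 -m jog '[[0,0,0,0,0,0],[0,0,0,0,0,0],[0,0,0,0,0,0],[0,0,0,0,0,0],[0,0,0,0,0,0],[0,0,0,0,0,0],[0,0,0,0,0,0],[0,0,0,0,0,0],[0,0,0,0,0,0]]' 0 20
python3 - <<'E'
from h import *
s=eyes.grab_frame("side");w=eyes.grab_frame("wrist")
o=np.zeros((600,800,3),np.uint8);o[:585,:450]=cv2.resize(s[200:330,220:320],None,fx=4.5,fy=4.5,interpolation=2);o[:345,450:]=cv2.resize(w[60:405,150:500],(350,345));cv2.imwrite("pics/c8.png",o)
cv2.imwrite("pics/s8.png",s)
E
```

```text
t: 19.8
eef_pos: [0.512, 0.0896, 0.2206]
ee_rot: [3.134, 0.016, -3.069]
force: [0.8, -0.4, 0.0]
width: 0.0526
t: 20.7
eef_pos: [0.513, 0.0893, 0.2216]
ee_rot: [3.134, 0.018, -3.07]
force: [0.3, -0.4, -0.2]
width: 0.0004
```

View pics/c8.png

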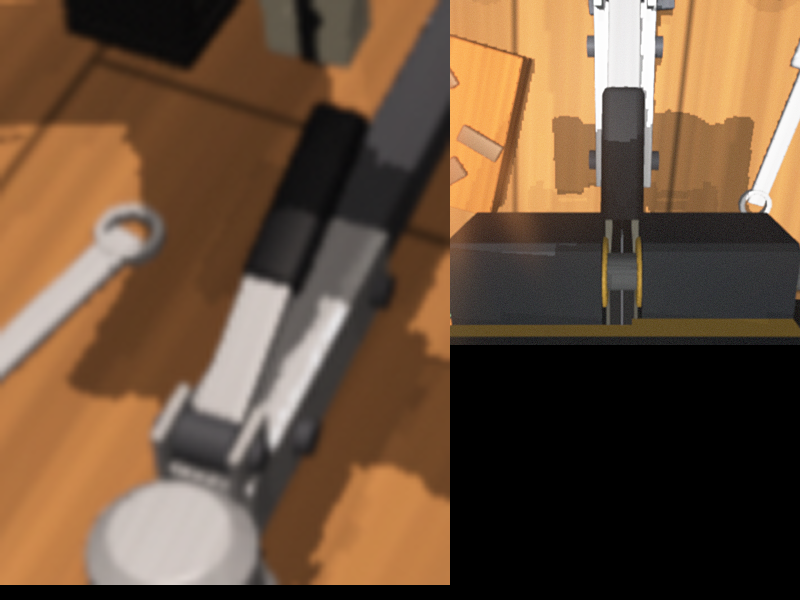

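```bash
python3 -m jog '[[0,-1,-30,0,0,0],[0,-1,-20,0,0,0],[0,0,-4,0,0,0]]' 0 20; python3 -m jog '[[0,0,-3,0,0,0],[0,0,-3,0,0,0]]' 0 20
```

```text
t: 21.1
eef_pos: [0.5147, 0.0882, 0.1684]
ee_rot: [3.132, 0.024, -3.07]
force: [-1.0, 0.7, 2.1]
width: 0.0007
t: 21.3
eef_pos: [0.5152, 0.0885, 0.1631]
ee_rot: [3.132, 0.024, -3.069]
force: [-1.3, 0.4, 3.0]
width: 0.0003
```

```bash
python3 -m jog '[[0,0,-3,0,0,0],[0,0,-2,0,0,0]]' 0 20
```

```text
t: 21.5
eef_pos: [0.5157, 0.0887, 0.1613]
ee_rot: [3.131, 0.026, -3.068]
force: [-11.4, 1.0, 21.4]
width: 0.0003
```

```bash
python3 -m jog '[[0,0,-2,0,0,0],[0,0,-2,0,0,0]]' 0 20
```

```text
t: 21.7
eef_pos: [0.5156, 0.0887, 0.1615]
ee_rot: [3.131, 0.028, -3.067]
force: [-7.9, -0.1, 14.9]
width: 0.0006
```

```bash
python3 -m jog '[[0,0,30,0,0,0],[0,0,45,0,0,0],[0,0,45,0,0,0],[0,45,20,0,0,0],[0,45,0,0,0,0],[-20,45,0,0,0,0],[-20,45,0,0,0,0],[-20,45,0,0,0,0],[-30,40,0,0,0,0],[0,0,0,0,0,0]]' 0 20
python3 - <<'E'
from h import *
s=eyes.grab_frame("side");t=eyes.grab_frame("top");cv2.imwrite("pics/s9.png",s);cv2.imwrite("pics/t9.png",t)
o=np.zeros((600,800,3),np.uint8);o[:600,:360]=cv2.resize(s[205:355,230:320],None,fx=4,fy=4,interpolation=2);o[:200,360:800]=cv2.resize(t[205:285,330:506],None,fx=2.5,fy=2.5,interpolation=2);o[220:520,360:760]=cv2.resize(t,(400,300));cv2.imwrite("pics/c9.png",o)
E
```

```text
t: 22.7
eef_pos: [0.4225, 0.3589, 0.3144]
ee_rot: [3.126, 0.036, -3.073]
force: [0.6, -0.1, -0.4]
width: 0.0003
```

View pics/c9.png

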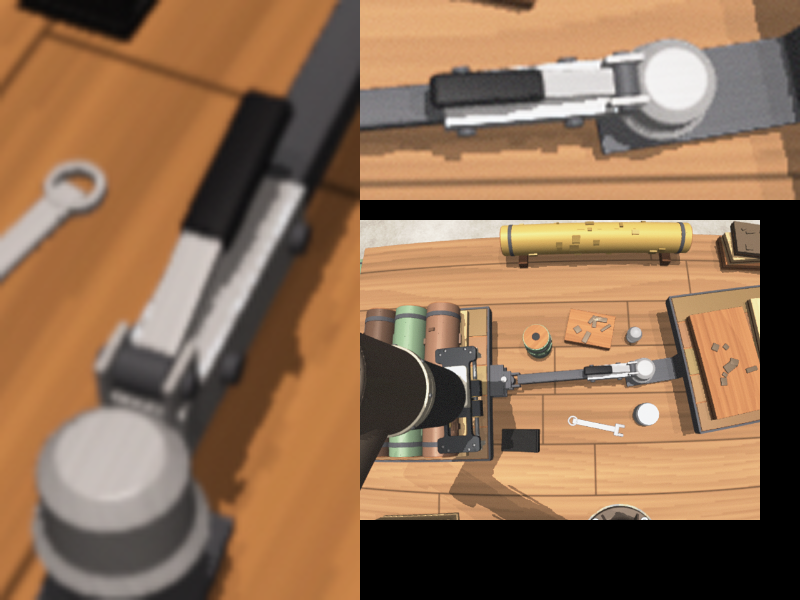

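Run:
```python
from h import *
S=cw("side");T=cw("top")
pr("end",tri((S,296.3,229.5),(T,359.2,241)))
pr("junction",tri((S,230+204/4,205+232/4),(T,330+(543-360)/2.5,205+84/2.5)))
pr("cup",tri((S,257.5,318),(T,456.4,236.2)))
```

```text
end [513.1 105.2 158.8] [0.1 0.1]
junction [518.4  30.5 152.4] [1.6 1.6]
cup [524.6 -68.5 127.5] [0.9 0.9]
```

```bash
python3 -c "
from station import workorder; print(workorder.job_done())"
```

```text
the job is handed in; nothing more can be done
None
```

The rear dolly is coupled to the front one as far as my checks show, and I handed the job in at about 23 s of the 72 s allowed. The hand-in reports no verdict.

**What I did**
- I raised the handle until it met resistance; the picture showed it upright.
- I gripped the neck, slid and swung the coupler over the ball, and lowered it in small steps until the force rose. There was one light touch on the way down, about 13 N at the wrist; I shifted sideways about 2 mm and carried on.
- At seating the wrist force peaked at about 20 N. I estimate less than that reached the ball, because friction in the drawbar and the leverage of the bar take part of it.
- I swung the handle down and pressed it against its stop with up to 21 N, then moved the arm clear.

**Last checks**
- **Handle:** the stop was felt at a tip height of 161 mm, against 162 mm computed for fully shut. The free end of the handle measured 159 mm high, about 160 mm expected.
- **Seat:** the side picture taken while seated agreed with the measured ball centre, about 94 mm high.
- **One disagreement:** the last side-and-top measurement put the cup about 3 mm high and 5 mm sideways of the ball. I put this down to reading and calibration error, because the bore leaves only 2 mm of play and the handle shut fully.
- **Bystanders:** in the last pictures they look where they started. I judged this by eye and did not measure it.

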